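# Load the grinder's wheel rack in running order

## Robot

A 7-joint arm with a two-finger parallel gripper is mounted at the origin on the work surface. World frame = base frame: x ahead of the robot, y to its left, z up, the work surface at z = 0. Lengths are in mm, angles in rad, forces in N, time in s.
With the tool pointing down it reaches from about 400 to 850 mm from the base axis. Payload 4.5 kg.
Tool frame: the origin (TCP) lies midway between the tips of the shut fingers; the grasp point (between the pads) lies 19 mm behind it; z points along the fingers, y is the direction in which the jaws open and shut (so a half turn about z gives the same grasp; the last joint's range is limited). The gripper opens to 88 mm and grips with 3 to 60 N. Pads are 18 mm wide; open, the fingers measure 123 mm over their backs; the gripper's body (75 mm by 187 mm) begins 45 mm behind the grasp point.
Start: joints at [1.27, 0.689, -0.195, 1.565, 0.157, 0.902, -0.215], TCP at [205.392, -590.311, 238.743] pointing down, gripper open.
Joint ranges: [-3.01, 3.01], [-0.46, 2.08], [-1.47, 1.51], [0.13, 2.56], [-1, 4.14], [0.04, 2.09], [-2.66, 2.66]. Speed limits (rad/s): [2.57, 2.57, 3.14, 3.14, 3.14, 3.14, 3.14].

## Interface

Orientations are given as [roll, pitch, yaw] about the fixed x, y, z axes, in that order (R = Rz(yaw) Ry(pitch) Rx(roll)).
In Python, from workcell import observe, snapshot, close_job gives the robot as it stands.
- The arm moves only by the shell command python3 -m creep 'ROWS' [OPENING]. ROWS is JSON, a list of rows, each a list of 2 entries, a list of its own where there are three numbers: the shift along the tool's x, y, z in cm, then the turn about the tool's z in rad. A call has 1 to 10 rows; each row is the pose to reach, as a shift and turn from the pose commanded when the call began, along the tool's axes at that moment; what a row does not reach only later rows make up. A row lasts 1/12 s, in which the tool goes at most 41.7 mm and 7.16 degrees, less where a joint would pass 70% of its speed; a pose out of reach is approached as far as the arm can. A call with a gripper value outside its range is refused whole. OPENING is the finger opening in cm, from 0 to 8.81, set as the call begins (- or left out, the last holds). The fingers move at their own pace and stop on an object; the grip force is fixed at half the most. Time passes only in rows, so rows that repeat a pose let the fingers close. It gives the time, the measured TCP pose, the force and the opening at its end, in the units of the state.
- observe(): the state, without advancing time (a new reading comes with each control period).
- snapshot(name): name is "scene" or "top"; returns a dict with "image" (480x640x3 uint8, red, green, blue), "intrinsics" (3x3 intrinsics, pixels), "rvec" (rotation vector, rad) and "tvec" (3), from world to camera coordinates, as OpenCV has them. Camera axes: x right, y down, z forward; pixel columns grow to the right and rows downward; lengths in mm; the calibration is good to about 2 mm. A picture is of the moment at which its call begins. There is no depth.
- close_job(): hands the job in, once; it reports no verdict.
The state is a dict: "time_s": time; "qpos": joint angles; "dq": joint speeds; "joint_efforts": joint torques, N m; "tool_pos": TCP position; "ee_rot": TCP orientation; "wrist_force": force on the tool from outside, world axes, zero at the start; "moment": the same for the moment, N m; "grip_width": opening from 0.0 (shut) to 1.0 (fully open).
Only numpy, scipy, OpenCV 4.12 (cv2) and the standard library are available. Lean on these libraries where they do the work, as an engineer would, in place of code of your own. Each camera call takes 0.05 s, during which the arm holds its last target. There are 200 camera calls.

## Task

Move the four small grinding wheels from the wooden storage rack into the pockets of the aluminium machine rack, keeping their order as counted from the yellow posts: the wheel next to the storage rack's yellow post goes into the pocket next to the machine rack's yellow post, and so on down the row. The wheels are brittle, so lower each one gently into its pocket instead of dropping it, and leave all four standing flat on the pocket floors, released and still.

Things in the scene. Friction and masses are not known exactly. Their poses are not given: they have to be found in the camera images.
- wheel_white: small off-white grinding wheel: a plain upright cylinder 44 mm across and 40 mm tall, about 130 g, loose, standing in the dish of its colour, with a paper disc and a black bore mark on top (the bore is not open). Origin at the centre of its underside, z up along its axis.
- wheel_pink: small pink grinding wheel: a plain upright cylinder 44 mm across and 40 mm tall, about 130 g, loose, standing in the dish of its colour, with a paper disc and a black bore mark on top (the bore is not open). Origin at the centre of its underside, z up along its axis.
- wheel_green: small dark green grinding wheel: a plain upright cylinder 44 mm across and 40 mm tall, about 130 g, loose, standing in the dish of its colour, with a paper disc and a black bore mark on top (the bore is not open). Origin at the centre of its underside, z up along its axis.
- wheel_blue: small blue grinding wheel: a plain upright cylinder 44 mm across and 40 mm tall, about 130 g, loose, standing in the dish of its colour, with a paper disc and a black bore mark on top (the bore is not open). Origin at the centre of its underside, z up along its axis.
- dish_white: off-white square dish, 66 mm wide, fixed on the brown wooden storage rack; marks where in the row the off-white wheel stood. Origin at the centre of its underside, z up; floor 4 mm and rim 8 mm above the origin (floor 16 mm above the table). The four dishes stand in a straight row, 75 mm from centre to centre, in varying order.
- dish_pink: pink square dish, 66 mm wide, fixed on the brown wooden storage rack; marks where in the row the pink wheel stood. Origin at the centre of its underside, z up; floor 4 mm and rim 8 mm above the origin (floor 16 mm above the table). The four dishes stand in a straight row, 75 mm from centre to centre, in varying order.
- dish_green: dark green square dish, 66 mm wide, fixed on the brown wooden storage rack; marks where in the row the dark green wheel stood. Origin at the centre of its underside, z up; floor 4 mm and rim 8 mm above the origin (floor 16 mm above the table). The four dishes stand in a straight row, 75 mm from centre to centre, in varying order.
- dish_blue: blue square dish, 66 mm wide, fixed on the brown wooden storage rack; marks where in the row the blue wheel stood. Origin at the centre of its underside, z up; floor 4 mm and rim 8 mm above the origin (floor 16 mm above the table). The four dishes stand in a straight row, 75 mm from centre to centre, in varying order.
- store_start: yellow round post, 24 mm across, 30 mm tall, fixed on the storage rack at one end of the row of dishes (which end changes; a black post of the same size stands at the other end). Origin at the centre of its underside, on the line of the dish centres, 52.5 mm from the centre of the nearest dish. The row is counted from this post.
- rack: fixed aluminium machine rack, 76 x 370 x 12 mm. Origin at the centre of its underside, on the table; y along the row. Four pockets, 60 mm square, floors at z = 12 mm, dark bars 5 mm high around them, centres at x = 0, y = +112.5 (first), +37.5, -37.5, -112.5 mm (fourth). Yellow post, 30 mm tall, at y = +172 mm; a loose steel ring at -172 mm is no part of the job. May be nearer or farther than the storage rack.
Not all that is in view belongs to the job. There is more than one size of the wheel_blue; the one meant has the size given above. There is more than one size of the wheel_white; the job needs the smaller.

How it is judged:
By the outcome, as a careful person would: the job done as asked, in the order asked, and still so for the second after the job is handed in, with the robot touching nothing.
It also fails if it takes over 83 s, if anything falls off the work surface, if the arm or the gripper's body presses on something with over 40 N, if the wrist force passes 120 N, or if a joint passes its speed limit or range.

## Working session

There is one attempt and no reset: what is moved stays moved. The work goes in short steps, Python scripts to look and compute and a shell command to move; the robot and the scene stay as the last step left them, time stands still between calls to the robot, and variables do not carry over. Pictures are saved under pics/ and viewed, about 12 in all and at most 16, crops included, and the job is handed in when it is done.

```bash
mkdir -p pics; ls
cat > h.py <<'E'
import numpy as np, cv2
from workcell import observe, snapshot, close_job
def grab(n,f):
    s=snapshot(n); cv2.imwrite('pics/'+f,s['image'][:,:,::-1]); np.savez('pics/'+f[:-4],**{k:np.array(s[k]) for k in s}); return s
def ray(s,uv,z):
    K=np.array(s['intrinsics'],float);R,_=cv2.Rodrigues(np.array(s['rvec'],float));t=np.array(s['tvec'],float).ravel()
    C=-R.T@t; d=R.T@np.linalg.inv(K)@np.array([uv[0],uv[1],1.]); return C+d*(z-C[2])/d[2]
def proj(s,P):
    return cv2.projectPoints(np.array(P,float).reshape(-1,3),np.array(s['rvec'],float),np.array(s['tvec'],float),np.array(s['intrinsics'],float),None)[0].reshape(-1,2)
E
python3 - <<'E'
from h import *
for n in('top','scene'): s=grab(n,n+'0.png')
print(observe())
E
```

```text
pics
{'time_s': 0.1, 'qpos': array([ 1.26978397,  0.6899092 , -0.19450919,  1.56626123,  0.15729832,
        0.90250689, -0.21511757]), 'dq': array([ 0.00072565, -0.00260822, -0.00018783, -0.00211162,  0.00153679,
       -0.00085324,  0.00058312]), 'joint_efforts': array([-3.40699327e-03, -5.28499532e+01, -1.27095055e+00, -1.53834647e+01,
       -5.24432631e-02,  2.06857949e-03,  2.58754989e-05]), 'tool_pos': array([ 205.13013785, -589.75957704,  237.97864127]), 'ee_rot': array([-3.13990319e+00,  1.30356076e-04,  3.34864368e-01]), 'wrist_force': array([-0.84547654, -0.36612467,  0.49319855]), 'moment': array([ 0.01365001,  0.00439461, -0.00314024]), 'grip_width': 0.9945182493444823}
```

View pics/top0.png

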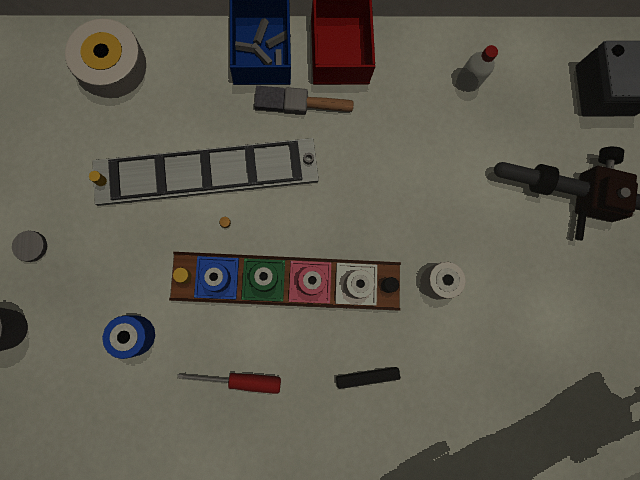

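View pics/scene0.png

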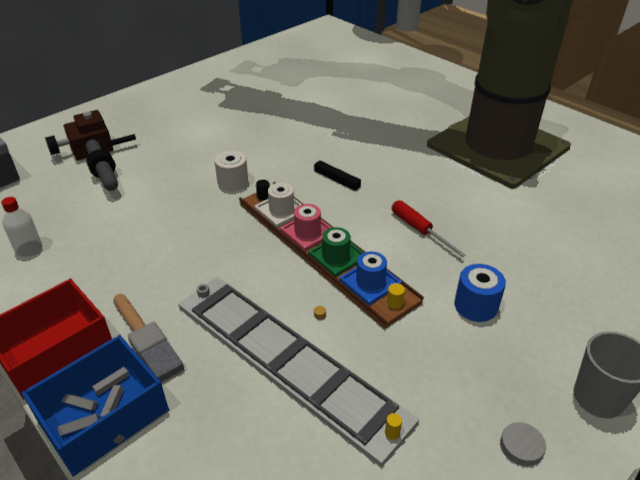

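Run:
```python
from h import *
s=dict(np.load('pics/top0.npz')); im=s['image'][:,:,::-1].copy()
print(np.round(ray(s,(97,176),42)),np.round(ray(s,(308,158),15)),np.round(ray(s,(181,275),42)),np.round(ray(s,(390,285),42)))
R,_=cv2.Rodrigues(s['rvec']);print('cam',-R.T@s['tvec'].ravel())
hsv=cv2.cvtColor(im,cv2.COLOR_BGR2HSV)
# bores
for n,(u,v) in dict(blue=(214,277),green=(264,277),pink=(313,281),white=(361,284)).items():
    g=hsv[v-8:v+9,u-8:u+9,2]; m=(g<60).astype(np.uint8)
    k,l,st,c=cv2.connectedComponentsWithStats(m); 
    i=min(range(1,k),key=lambda i:np.hypot(*(c[i]-8)))
    p=c[i]+[u-8,v-8]; print(n,p,st[i],np.round(ray(s,p,56),1))
# rack pockets
g=hsv[...,2]
for (u,v) in [(138,177),(183,173),(229,168),(274,163)]:
    print(u,v,g[v-26:v+27:3,u].tolist())
a=cv2.resize(im[130:215,80:330],None,fx=3,fy=3,interpolation=cv2.INTER_CUBIC)
b=cv2.resize(im[235:360,90:480],None,fx=2,fy=2,interpolation=cv2.INTER_CUBIC)
o=np.zeros((a.shape[0]+b.shape[0],max(a.shape[1],b.shape[1]),3),np.uint8);o[:a.shape[0],:a.shape[1]]=a;o[a.shape[0]:,:b.shape[1]]=b
print(o.shape);cv2.imwrite('pics/crop1.png',o)
```

```text
[640. 281.  42.] [675. -57.  15.] [479. 147.  42.] [ 456. -178.   42.]
cam [412.66398416  -9.86020701 789.87355825]
blue [213.14754098 276.24590164] [ 3  3  9  9 61] [475.1  95.8  56. ]
green [263.12280702 275.71929825] [ 3  3  9  9 57] [474.1  19.9  56. ]
pink [311.87719298 279.70175439] [ 3  3  9  9 57] [466.2 -54.6  56. ]
white [359.93103448 283.17241379] [ 3  3  9  9 58] [ 459.  -128.7   56. ]
138 177 [112, 112, 26, 92, 101, 106, 103, 103, 104, 104, 101, 103, 106, 100, 112, 17, 119, 97]
183 173 [115, 121, 33, 121, 102, 107, 109, 107, 104, 107, 110, 105, 105, 105, 65, 11, 15, 99]
229 168 [112, 115, 31, 93, 107, 111, 107, 112, 107, 110, 105, 106, 108, 108, 68, 23, 17, 100]
274 163 [110, 112, 28, 30, 112, 107, 109, 110, 111, 112, 105, 110, 110, 109, 115, 19, 33, 98]
(505, 780, 3)
```

View pics/crop1.png

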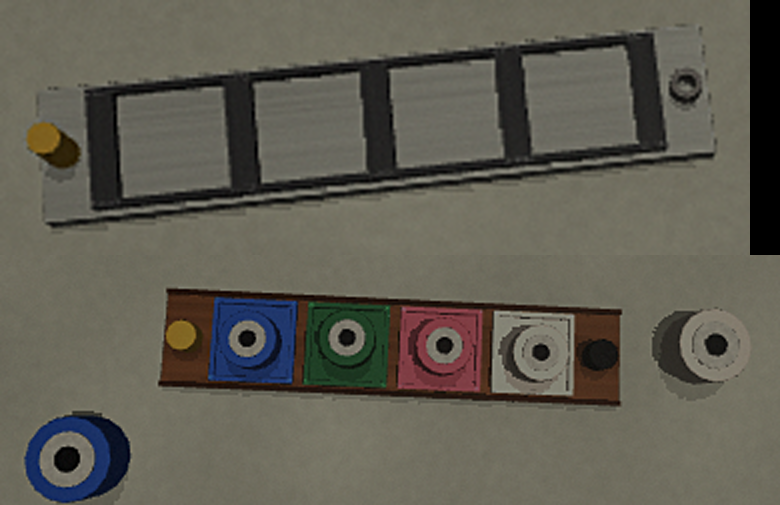

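The top view shows the machine rack with its yellow post at (97,176) and its pockets at (138,177), (183,173), (229,168) and (274,163). The storage row from its yellow post at (181,275) is blue (213,276), green (263,276), pink (312,280), white (360,283).

- **Blue:** the candidates are (213,276) and (127,337). The one in the blue dish fits, because the loose one is clearly larger.
- **White:** the candidates are (360,283) and (447,280). The one in the white dish fits, because the loose one is larger.

The enlarged crop confirms both choices.

```bash
cat >> h.py <<'E'
def to(*targets):
    """deltas (cm, tool axes; turn rad) from current pose to each x,y,z,yaw"""
    o=observe(); p=np.array(o['tool_pos']); r=np.array(o['ee_rot']); y=r[2]
    from scipy.spatial.transform import Rotation as Ro
    R=Ro.from_euler('xyz',[np.pi,0,y]).as_matrix()
    print('t',round(o['time_s'],2),'pos',np.round(p,1),'rot',np.round(r,4),'F',np.round(o['wrist_force'],1),'grip',round(o['grip_width']*88.1,1))
    for T in targets:
        print(T,'->',np.round(R.T@(np.array(T[:3])-p)/10,2).tolist(),round(float(y-T[3]),3))
E
python3 - <<'E'
from h import *
s=dict(np.load('pics/top0.npz')); g=cv2.cvtColor(s['image'],cv2.COLOR_RGB2GRAY)
C=[]
for (u,v) in [(138,177),(183,173),(229,168),(274,163)]:
    m=(g>70).astype(np.uint8); k,l=cv2.connectedComponents(m,connectivity=4)
    mm=(l==l[v,u]).astype(np.uint8); r=cv2.minAreaRect(np.argwhere(mm)[:,::-1].astype(np.float32))
    C.append(ray(s,r[0],14)[:2]); print(mm.sum(),np.round(r[0],1),np.round(r[1],1),np.round(C[-1],1))
C=np.array(C); d=(C[0]-C[3])/np.linalg.norm(C[0]-C[3]); m=C.mean(0)
print('ctr',m,'yaw',np.arctan2(d[1],d[0]),np.linalg.norm(C[0]-C[3]))
for k in(112.5,37.5,-37.5,-112.5): print(np.round(m+k*d,1))
# cross-check wheel bores in the scene view
q=dict(np.load('pics/scene0.npz')); 
W=[(475,96,56),(474,20,56),(466,-54.6,56),(459,-128.7,56)]
print(np.round(proj(q,W)).tolist())
b=cv2.cvtColor(q['image'],cv2.COLOR_RGB2GRAY)
for w in np.round(proj(q,W)).astype(int):
    u,v=w; G=(b[v-8:v+9,u-8:u+9]<50).astype(np.uint8);k,l,st,c=cv2.connectedComponentsWithStats(G)
    for i in range(1,k):
        if st[i][4]>8: p=c[i]+w-8; print(np.round(p,1),st[i][4],np.round(ray(q,p,56),1))
to((400,-300,239,1.5),(475,96,239,1.5))
E
```

```text
1209 [137.3 176.8] [33.5 36.8] [646.3 226.8]
1185 [182.9 172.1] [33.3 35.8] [653.3 152.3]
1171 [228.2 167.4] [33.1 35.7] [660.4  77.4]
1154 [272.7 162.7] [33.1 35.2] [667.7   2.8]
ctr [656.90257764 114.81705744] yaw 1.6661986726286462 224.995497633598
[646.2 226.8]
[653.3 152.1]
[660.5  77.5]
[667.6   2.8]
[[372.0, 261.0], [336.0, 236.0], [307.0, 212.0], [280.0, 190.0]]
[372.  260.2] 29 [473.4  94.6  56. ]
[336. 235.] 27 [472.1  18.5  56. ]
[307.1 210.8] 21 [464.1 -55.7  56. ]
[280.4 188.9] 17 [ 457.1 -130.1   56. ]
t 0.1 pos [ 205.1 -589.8  238. ] rot [-3.1399e+00  1.0000e-04  3.3490e-01] F [-0.8 -0.4  0.5] grip 87.6
(400, -300, 239, 1.5) -> [27.93, -20.96, -0.1] -1.165
(475, 96, 239, 1.5) -> [48.02, -55.9, -0.1] -1.165
```

```bash
python3 -m creep '[[[2,-1.5,0],-0.1],[[5,-4,0],-0.22],[[8,-6,0],-0.34],[[11,-8.5,0],-0.46],[[14,-10.5,0],-0.58],[[17,-13,0],-0.7],[[20.5,-16.5,0],-0.82],[[24,-20,0],-0.94],[[27,-24,0],-1.05],[[29,-27,0],-1.165]]'
python3 -c "
from h import *
to((474,95.5,150,1.5))"
```

```text
time_s: 0.93
tool_pos: [386.2, -255.7, 238.7]
ee_rot: [3.141, -0.0, 1.505]
wrist_force: [1.0, 0.3, -0.4]
grip_width: 0.998
t 0.93 pos [ 386.2 -255.7  238.7] rot [ 3.1409e+00 -1.0000e-04  1.5051e+00] F [ 1.   0.3 -0.4] grip 87.9
(474, 95.5, 150, 1.5) -> [35.62, 6.46, 8.87] 0.005
```

```bash
python3 -m creep '[[[2.5,0.5,0],0],[[6,1.1,0],0],[[10,1.8,0.5],0],[[14,2.5,1.5],0],[[18,3.3,3],0],[[22,4,4.5],0],[[26,4.7,6],0],[[30,5.4,7.5],0],[[33.5,6.1,8.5],0],[[35.6,6.45,8.9],0]]'
python3 -m creep '[[[0,0,0],0],[[0,0,0],0]]'
python3 -c "
from h import *
grab('top','top1.png')
to((474,95.5,30,1.5))"
```

```text
time_s: 1.77
tool_pos: [475.2, 98.3, 148.3]
ee_rot: [-3.141, -0.003, 1.505]
wrist_force: [0.1, -0.4, 0.3]
grip_width: 1.002
time_s: 1.93
tool_pos: [474.6, 94.6, 149.2]
ee_rot: [-3.141, -0.0, 1.503]
wrist_force: [0.4, -1.0, 0.3]
grip_width: 1.003
t 1.98 pos [474.4  92.6 149.4] rot [-3.1404e+00  1.3000e-03  1.5003e+00] F [ 0.2 -0.1  0.6] grip 88.2
(474, 95.5, 30, 1.5) -> [0.29, -0.06, 11.94] 0.0
```

View pics/top1.png

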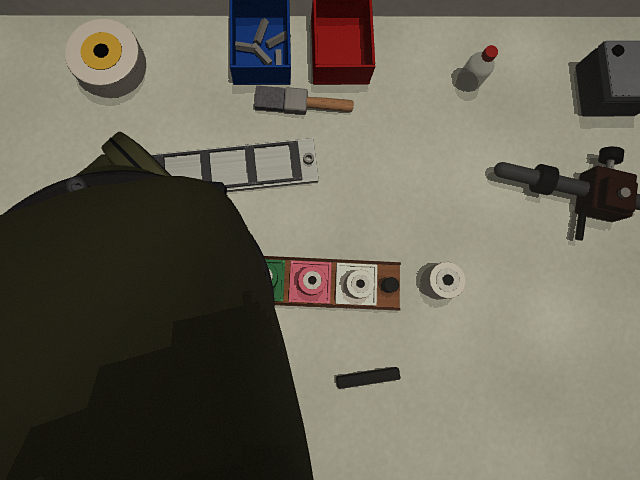

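The top view shows the arm covering the left half of the storage rack. The pink (312,280) and white (360,283) wheels are undisturbed. I'll use the scene view while the arm is over the work.

```bash
python3 -m creep '[[[0,0,1],0],[[0,0,3],0],[[0,0,5],0],[[0,0,5.5],0],[[0,0,5.5],0],[[0,0,5.5],0]]'
python3 -c "
from h import *
grab('scene','s1.png')
to((474,95.5,30,1.5))"
```

```text
time_s: 2.48
tool_pos: [474.9, 91.9, 95.2]
ee_rot: [-3.141, 0.001, 1.498]
wrist_force: [0.7, -0.3, 0.2]
grip_width: 0.999
t 2.53 pos [475.3  92.3  95.5] rot [3.1407e+00 1.0000e-04 1.4985e+00] F [ 0.6 -0.2  0.4] grip 87.9
(474, 95.5, 30, 1.5) -> [0.31, -0.15, 6.55] -0.002
```

View pics/s1.png

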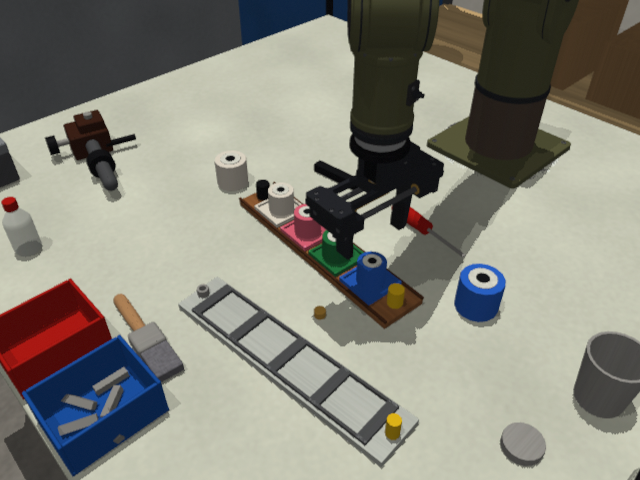

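The scene view shows the jaws straddling the row, with finger tips at (345,250) and (402,225), above the blue wheel at (372,260). I'll descend and close.

```bash
python3 -m creep '[[[0.3,-0.1,1],0],[[0.3,-0.1,2.5],0],[[0.3,-0.1,4],0],[[0.3,-0.1,5.5],0],[[0.3,-0.1,6.2],0],[[0.3,-0.1,6.5],0],[[0.3,-0.1,6.5],0],[[0.3,-0.1,6.5],0]]'
python3 -m creep '[[[0,0,0],0],[[0,0,0],0],[[0,0,0],0],[[0,0,0],0],[[0,0,0],0],[[0,0,0],0],[[0,0,0],0],[[0,0,0],0]]' 3.8
python3 -c "
from h import *
to((474,95.5,110,1.5))"
```

```text
time_s: 3.2
tool_pos: [474.6, 96.1, 30.4]
ee_rot: [3.141, -0.0, 1.5]
wrist_force: [0.4, 0.6, -0.6]
grip_width: 1.004
time_s: 3.87
tool_pos: [474.3, 96.1, 29.7]
ee_rot: [3.141, 0.0, 1.5]
wrist_force: [0.2, -0.1, 0.7]
grip_width: 0.491
t 3.87 pos [474.3  96.1  29.7] rot [3.1414 0.     1.4998] F [ 0.2 -0.1  0.7] grip 43.3
(474, 95.5, 110, 1.5) -> [-0.06, -0.03, -8.03] -0.0
```

```bash
python3 -m creep '[[[0,0,-0.3],0],[[0,0,-1],0],[[0,0,-2.5],0],[[0,0,-4.5],0],[[0,0,-6.5],0],[[0,0,-7.7],0],[[0,0,-8],0],[[0,0,-8],0]]'
python3 -c "
from h import *
to((646.2,226.8,110,1.666))"
```

```text
time_s: 4.53
tool_pos: [474.6, 96.1, 110.7]
ee_rot: [3.14, -0.001, 1.499]
wrist_force: [-0.9, -0.4, -1.7]
grip_width: 0.492
t 4.53 pos [474.6  96.1 110.7] rot [ 3.1399e+00 -6.0000e-04  1.4994e+00] F [-0.9 -0.4 -1.7] grip 43.4
(646.2, 226.8, 110, 1.666) -> [14.26, 16.18, 0.07] -0.167
```

```bash
python3 -m creep '[[[0.8,0.9,0],0],[[2.4,2.8,0],-0.02],[[4.6,5.2,0],-0.05],[[7,8,0],-0.08],[[9.4,10.7,0],-0.11],[[11.7,13.2,0],-0.14],[[13.4,15.2,0],-0.16],[[14.2,16.1,0],-0.167],[[14.26,16.18,0.1],-0.167],[[14.26,16.18,0.1],-0.167]]'
python3 -m creep '[[[0,0,0.5],0],[[0,0,2],0],[[0,0,4],0],[[0,0,5.5],0],[[0,0,6],0],[[0,0,6],0],[[0,0,6],0]]'
python3 -c "
from h import *
to((646.2,226.8,27.7,1.666))"
```

```text
time_s: 5.37
tool_pos: [644.5, 226.6, 106.7]
ee_rot: [-3.139, 0.001, 1.667]
wrist_force: [-0.5, -0.1, -1.4]
grip_width: 0.492
time_s: 5.95
tool_pos: [645.5, 226.7, 48.4]
ee_rot: [-3.141, 0.0, 1.667]
wrist_force: [-0.4, 0.3, -0.6]
grip_width: 0.49
t 5.95 pos [645.5 226.7  48.4] rot [-3.1411e+00  2.0000e-04  1.6668e+00] F [-0.4  0.3 -0.6] grip 43.2
(646.2, 226.8, 27.7, 1.666) -> [-0.0, 0.07, 2.07] 0.001
```

```bash
python3 -m creep '[[[0,0.07,0.4],0],[[0,0.07,1.0],0],[[0,0.07,1.5],0],[[0,0.07,1.8],0],[[0,0.07,1.9],0],[[0,0.07,1.95],0],[[0,0.07,2.0],0],[[0,0.07,2.0],0]]'
python3 -m creep '[[[0,0,0.04],0],[[0,0,0.08],0],[[0,0,0.12],0],[[0,0,0.16],0],[[0,0,0.2],0],[[0,0,0.24],0],[[0,0,0.24],0],[[0,0,0.24],0]]'
python3 -c "
from h import *
grab('scene','s2.png')
to((646.2,226.8,25.7,1.666))"
```

```text
time_s: 6.62
tool_pos: [646.5, 227.0, 28.8]
ee_rot: [3.141, -0.0, 1.667]
wrist_force: [0.5, -0.2, -1.2]
grip_width: 0.491
time_s: 7.28
tool_pos: [646.4, 227.0, 26.3]
ee_rot: [-3.142, 0.0, 1.667]
wrist_force: [-0.0, -0.3, -1.5]
grip_width: 0.49
t 7.33 pos [646.4 227.   26.3] rot [-3.1416e+00  1.0000e-04  1.6668e+00] F [ 0.1 -0.2 -1.6] grip 43.2
(646.2, 226.8, 25.7, 1.666) -> [-0.01, -0.02, 0.06] 0.001
```

View pics/s2.png

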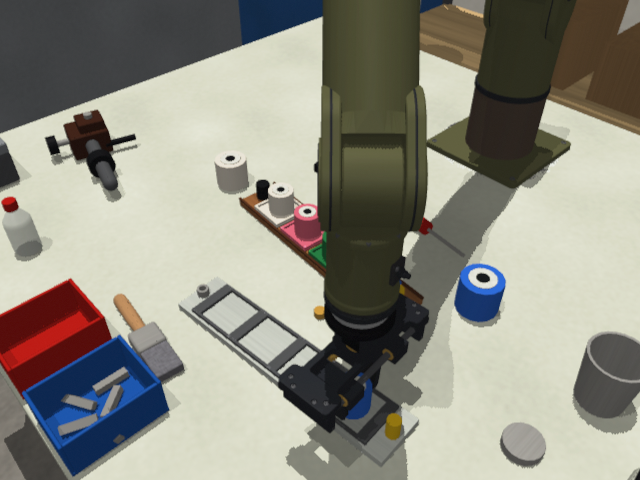

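The blue wheel at (358,400) hangs in the first pocket beside the yellow post (394,425). There is no contact force yet, so I'll keep creeping down.

```bash
python3 -m creep '[[[0,0,0.03],0],[[0,0,0.05],0],[[0,0,0.07],0],[[0,0,0.09],0],[[0,0,0.09],0],[[0,0,0.09],0]]'; python3 -m creep '[[[0,0,0.03],0],[[0,0,0.05],0],[[0,0,0.05],0],[[0,0,0.05],0]]'
```

```text
time_s: 7.83
tool_pos: [646.4, 227.0, 25.8]
ee_rot: [3.141, 0.0, 1.667]
wrist_force: [-2.0, -0.5, 3.2]
grip_width: 0.489
time_s: 8.17
tool_pos: [646.4, 227.0, 25.8]
ee_rot: [3.141, 0.0, 1.667]
wrist_force: [-2.9, -1.5, 7.0]
grip_width: 0.492
```

Contact at TCP z 25.8, as predicted. Now release and rise.

```bash
python3 -m creep '[[[0,0,-0.05],0],[[0,0,-0.05],0],[[0,0,-0.05],0],[[0,0,-0.05],0],[[0,0,-0.05],0],[[0,0,-0.05],0]]' 7.5
python3 -m creep '[[[0,0,-0.5],0],[[0,0,-1.5],0],[[0,0,-3],0],[[0,0,-5],0],[[0,0,-7],0],[[0,0,-8.5],0],[[0,0,-9],0]]'
python3 -c "
from h import *
to((473,19,110,1.5))"
```

```text
time_s: 8.67
tool_pos: [646.4, 227.0, 25.2]
ee_rot: [-3.142, 0.0, 1.667]
wrist_force: [0.7, -0.5, 0.3]
grip_width: 0.85
time_s: 9.25
tool_pos: [648.4, 228.1, 119.9]
ee_rot: [3.136, -0.002, 1.667]
wrist_force: [-0.0, 0.1, 0.2]
grip_width: 0.851
t 9.25 pos [648.4 228.1 119.9] rot [ 3.1355e+00 -2.3000e-03  1.6665e+00] F [-0.   0.1  0.2] grip 75.0
(473, 19, 110, 1.5) -> [-19.14, -19.45, 0.99] 0.167
```

```bash
python3 -m creep '[[[-0.9,-0.9,0],0],[[-3,-3,0],0.03],[[-5.7,-5.8,0],0.06],[[-8.6,-8.7,0],0.09],[[-11.5,-11.6,0],0.12],[[-14.3,-14.5,0],0.15],[[-16.9,-17.1,0.5],0.167],[[-18.6,-18.8,0.5],0.167],[[-19.03,-19.25,0.5],0.167],[[-19.03,-19.25,0.5],0.167]]'
python3 -m creep '[[[0,0,0.5],0],[[0,0,1.5],0],[[0,0,2.5],0],[[0,0,3],0],[[0,0,3],0],[[0,0,3],0]]'
python3 -c "
from h import *
grab('scene','s3.png')
to((473,19,30,1.5))"
```

```text
time_s: 10.08
tool_pos: [472.1, 17.4, 110.9]
ee_rot: [-3.141, 0.001, 1.498]
wrist_force: [-0.1, 0.0, 0.1]
grip_width: 0.851
time_s: 10.58
tool_pos: [473.8, 20.3, 80.2]
ee_rot: [3.141, -0.001, 1.501]
wrist_force: [0.4, 0.4, 0.3]
grip_width: 0.85
t 10.63 pos [473.7  20.   80.5] rot [ 3.1408e+00 -6.0000e-04  1.5009e+00] F [ 0.4 -0.  -0.3] grip 75.1
(473, 19, 30, 1.5) -> [-0.11, -0.06, 5.05] 0.001
```

View pics/s3.png

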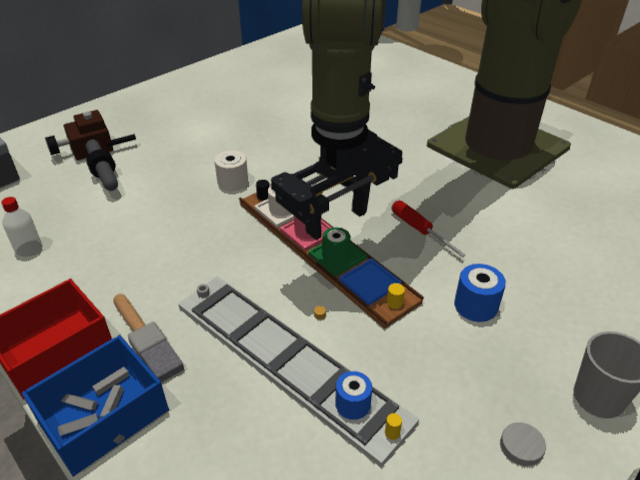

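The blue wheel stands in the first pocket (354,395). The jaws are over the green wheel at (336,240).

```bash
python3 -m creep '[[[-0.05,-0.05,0.5],0],[[-0.05,-0.05,1.5],0],[[-0.05,-0.05,3],0],[[-0.05,-0.05,4.3],0],[[-0.05,-0.05,4.9],0],[[-0.05,-0.05,5.05],0],[[-0.05,-0.05,5.05],0]]'
python3 -m creep '[[[0,0,0],0],[[0,0,0],0],[[0,0,0],0],[[0,0,0],0],[[0,0,0],0],[[0,0,0],0],[[0,0,0],0]]' 3.8
python3 -m creep '[[[0,0,-0.3],0],[[0,0,-1],0],[[0,0,-2.5],0],[[0,0,-4.5],0],[[0,0,-6.5],0],[[0,0,-7.7],0],[[0,0,-8],0],[[0,0,-8],0],[[0,0,-8],0]]'
python3 -c "
from h import *
to((653.3,152.1,110,1.666))"
```

```text
time_s: 11.22
tool_pos: [472.4, 18.7, 29.8]
ee_rot: [-3.141, 0.0, 1.5]
wrist_force: [-0.1, 0.4, -0.3]
grip_width: 0.852
time_s: 11.8
tool_pos: [472.8, 18.6, 30.2]
ee_rot: [3.141, -0.0, 1.5]
wrist_force: [0.5, 1.0, 4.6]
grip_width: 0.491
time_s: 12.55
tool_pos: [472.2, 18.4, 109.7]
ee_rot: [-3.141, 0.0, 1.5]
wrist_force: [0.2, 0.5, -1.1]
grip_width: 0.493
t 12.55 pos [472.2  18.4 109.7] rot [-3.1412e+00  2.0000e-04  1.4996e+00] F [ 0.2  0.5 -1.1] grip 43.5
(653.3, 152.1, 110, 1.666) -> [14.62, 17.11, -0.03] -0.166
```

```bash
python3 -m creep '[[[0.8,0.9,0],0],[[2.4,2.8,0],-0.02],[[4.7,5.5,0],-0.05],[[7.2,8.4,0],-0.08],[[9.7,11.3,0],-0.11],[[12,14,0],-0.14],[[13.7,16.1,0],-0.16],[[14.5,17,0],-0.166],[[14.62,17.11,0],-0.166],[[14.62,17.11,0],-0.166]]'
python3 -m creep '[[[0,0,0.5],0],[[0,0,2],0],[[0,0,4],0],[[0,0,6],0],[[0,0,7],0],[[0,0,7.5],0],[[0,0,7.7],0],[[0,0,7.8],0],[[0,0,7.8],0],[[0,0,7.8],0]]'
python3 -c "
from h import *
to((653.3,152.1,27.5,1.666))"
```

```text
time_s: 13.38
tool_pos: [652.4, 152.5, 108.1]
ee_rot: [-3.139, 0.001, 1.667]
wrist_force: [0.0, -0.9, -0.1]
grip_width: 0.493
time_s: 14.22
tool_pos: [654.2, 152.5, 32.9]
ee_rot: [3.14, -0.0, 1.666]
wrist_force: [-0.2, -0.6, -1.1]
grip_width: 0.492
t 14.22 pos [654.2 152.5  32.9] rot [ 3.1399e+00 -3.0000e-04  1.6656e+00] F [-0.2 -0.6 -1.1] grip 43.3
(653.3, 152.1, 27.5, 1.666) -> [-0.03, -0.09, 0.54] -0.0
```

```bash
python3 -m creep '[[[-0.02,-0.08,0.15],0],[[-0.02,-0.08,0.3],0],[[-0.02,-0.08,0.42],0],[[-0.02,-0.08,0.5],0],[[-0.02,-0.08,0.54],0],[[-0.02,-0.08,0.58],0],[[-0.02,-0.08,0.6],0],[[-0.02,-0.08,0.6],0]]'; python3 -m creep '[[[0,0,0.03],0],[[0,0,0.05],0],[[0,0,0.07],0],[[0,0,0.07],0],[[0,0,0.07],0]]'
```

```text
time_s: 14.88
tool_pos: [652.7, 152.0, 26.3]
ee_rot: [-3.142, 0.0, 1.666]
wrist_force: [-2.0, 0.1, 4.5]
grip_width: 0.489
time_s: 15.3
tool_pos: [652.6, 152.0, 26.3]
ee_rot: [-3.142, 0.0, 1.666]
wrist_force: [-4.1, -2.0, 9.1]
grip_width: 0.492
```

```bash
python3 -m creep '[[[0,0,-0.08],0],[[0,0,-0.08],0],[[0,0,-0.08],0],[[0,0,-0.08],0],[[0,0,-0.08],0],[[0,0,-0.08],0]]' 7.5
python3 -m creep '[[[0,0,-0.5],0],[[0,0,-1.5],0],[[0,0,-3],0],[[0,0,-5],0],[[0,0,-7],0],[[0,0,-8.2],0],[[0,0,-8.5],0],[[0,0,-8.5],0],[[0,0,-8.5],0]]'
python3 -c "
from h import *
to((465,-55,110,1.5))"
```

```text
time_s: 15.8
tool_pos: [652.7, 152.0, 25.8]
ee_rot: [-3.141, 0.0, 1.666]
wrist_force: [-0.4, -0.1, 0.3]
grip_width: 0.85
time_s: 16.55
tool_pos: [652.4, 151.7, 110.7]
ee_rot: [-3.141, 0.0, 1.666]
wrist_force: [-0.5, 0.6, -0.2]
grip_width: 0.852
t 16.55 pos [652.4 151.7 110.7] rot [-3.1410e+00  5.0000e-04  1.6658e+00] F [-0.5  0.6 -0.2] grip 75.0
(465, -55, 110, 1.5) -> [-18.8, -20.62, 0.07] 0.166
```

```bash
python3 -m creep '[[[-0.9,-0.9,0],0],[[-3,-3.2,0],0.03],[[-5.7,-6.2,0],0.06],[[-8.6,-9.4,0],0.09],[[-11.4,-12.5,0],0.12],[[-14.2,-15.5,0],0.15],[[-16.7,-18.3,0],0.166],[[-18.4,-20.1,0],0.166],[[-18.8,-20.62,0],0.166],[[-18.8,-20.62,0],0.166]]'
python3 -m creep '[[[0,0,0.5],0],[[0,0,1.5],0],[[0,0,2.5],0],[[0,0,3],0],[[0,0,3],0],[[0,0,3],0]]'
python3 -c "
from h import *
to((465,-55,30,1.5))"
```

```text
time_s: 17.38
tool_pos: [463.3, -56.4, 110.4]
ee_rot: [-3.138, 0.001, 1.497]
wrist_force: [-0.5, 1.1, -0.2]
grip_width: 0.85
time_s: 17.88
tool_pos: [466.0, -53.4, 80.6]
ee_rot: [3.141, -0.001, 1.502]
wrist_force: [-0.9, 0.2, -0.9]
grip_width: 0.852
t 17.88 pos [466.  -53.4  80.6] rot [ 3.1415e+00 -7.0000e-04  1.5017e+00] F [-0.9  0.2 -0.9] grip 75.1
(465, -55, 30, 1.5) -> [-0.16, -0.09, 5.06] 0.002
```

```bash
python3 -m creep '[[[-0.08,-0.05,0.5],0],[[-0.08,-0.05,1.5],0],[[-0.08,-0.05,3],0],[[-0.08,-0.05,4.3],0],[[-0.08,-0.05,4.9],0],[[-0.08,-0.05,5.05],0],[[-0.08,-0.05,5.05],0]]'
python3 -m creep '[[[0,0,0],0],[[0,0,0],0],[[0,0,0],0],[[0,0,0],0],[[0,0,0],0],[[0,0,0],0],[[0,0,0],0]]' 3.8
python3 -m creep '[[[0,0,-0.3],0],[[0,0,-1],0],[[0,0,-2.5],0],[[0,0,-4.5],0],[[0,0,-6.5],0],[[0,0,-7.7],0],[[0,0,-8],0],[[0,0,-8],0],[[0,0,-8],0]]'
python3 -c "
from h import *
to((660.5,77.5,110,1.666))"
```

```text
time_s: 18.47
tool_pos: [464.7, -55.3, 30.4]
ee_rot: [-3.141, 0.0, 1.5]
wrist_force: [-0.2, 0.7, 0.2]
grip_width: 0.847
time_s: 19.05
tool_pos: [465.1, -55.5, 30.8]
ee_rot: [3.141, 0.0, 1.5]
wrist_force: [0.6, -1.2, 4.9]
grip_width: 0.489
time_s: 19.8
tool_pos: [464.4, -55.6, 110.3]
ee_rot: [-3.141, 0.0, 1.5]
wrist_force: [-0.3, 0.4, -0.8]
grip_width: 0.491
t 19.8 pos [464.4 -55.6 110.3] rot [-3.1412e+00  2.0000e-04  1.4996e+00] F [-0.3  0.4 -0.8] grip 43.2
(660.5, 77.5, 110, 1.666) -> [14.67, 18.61, 0.03] -0.166
```

```bash
python3 -m creep '[[[0.8,0.9,0],0],[[2.4,3,0],-0.02],[[4.7,5.9,0],-0.05],[[7.2,9.1,0],-0.08],[[9.7,12.3,0],-0.11],[[12,15.2,0],-0.14],[[13.7,17.4,0],-0.16],[[14.5,18.4,0],-0.166],[[14.67,18.61,0],-0.166],[[14.67,18.61,0],-0.166]]'
python3 -m creep '[[[0,0,0.5],0],[[0,0,2],0],[[0,0,4],0],[[0,0,6],0],[[0,0,7],0],[[0,0,7.5],0],[[0,0,7.7],0],[[0,0,7.8],0],[[0,0,7.8],0],[[0,0,7.8],0]]'
python3 -c "
from h import *
grab('scene','s4.png')
to((660.5,77.5,28,1.666))"
```

```text
time_s: 20.63
tool_pos: [659.9, 78.2, 108.8]
ee_rot: [-3.139, 0.0, 1.667]
wrist_force: [-0.4, -0.1, -0.4]
grip_width: 0.488
time_s: 21.47
tool_pos: [661.4, 77.8, 33.5]
ee_rot: [3.14, -0.0, 1.666]
wrist_force: [0.1, 0.7, -1.0]
grip_width: 0.496
t 21.52 pos [661.4  77.8  33.5] rot [ 3.1400e+00 -1.0000e-04  1.6657e+00] F [ 0.9  1.1 -1.2] grip 43.4
(660.5, 77.5, 28, 1.666) -> [-0.02, -0.09, 0.55] -0.0
```

View pics/s4.png

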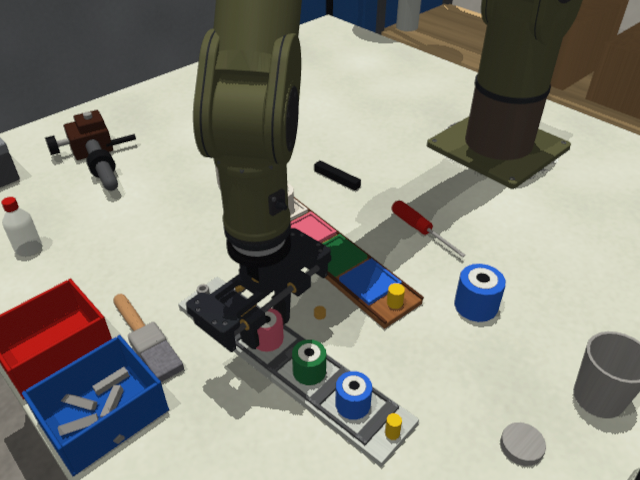

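The blue (354,395) and green (310,360) wheels stand in pockets 1 and 2. The pink wheel (268,330) is held over pocket 3.

```bash
python3 -m creep '[[[-0.02,-0.05,0.15],0],[[-0.02,-0.05,0.3],0],[[-0.02,-0.05,0.42],0],[[-0.02,-0.05,0.5],0],[[-0.02,-0.05,0.54],0],[[-0.02,-0.05,0.58],0],[[-0.02,-0.05,0.6],0],[[-0.02,-0.05,0.6],0]]'; python3 -m creep '[[[0,0,0.03],0],[[0,0,0.05],0],[[0,0,0.07],0],[[0,0,0.07],0],[[0,0,0.07],0]]'
```

```text
time_s: 22.18
tool_pos: [660.2, 77.4, 26.9]
ee_rot: [-3.141, 0.0, 1.666]
wrist_force: [-2.0, -0.6, 4.0]
grip_width: 0.49
time_s: 22.6
tool_pos: [660.2, 77.4, 26.9]
ee_rot: [3.142, 0.0, 1.666]
wrist_force: [-3.8, -0.5, 9.2]
grip_width: 0.487
```

```bash
python3 -m creep '[[[0,0,-0.08],0],[[0,0,-0.08],0],[[0,0,-0.08],0],[[0,0,-0.08],0],[[0,0,-0.08],0],[[0,0,-0.08],0]]' 7.5
python3 -m creep '[[[0,0,-0.5],0],[[0,0,-1.5],0],[[0,0,-3],0],[[0,0,-5],0],[[0,0,-7],0],[[0,0,-8.2],0],[[0,0,-8.5],0],[[0,0,-8.5],0],[[0,0,-8.5],0]]'
python3 -c "
from h import *
to((458,-129.3,110,1.5))"
```

```text
time_s: 23.1
tool_pos: [660.3, 77.4, 26.4]
ee_rot: [-3.141, 0.0, 1.666]
wrist_force: [0.8, 0.6, -0.1]
grip_width: 0.853
time_s: 23.85
tool_pos: [659.9, 77.2, 111.3]
ee_rot: [-3.141, 0.0, 1.666]
wrist_force: [-0.4, -0.5, -1.1]
grip_width: 0.849
t 23.85 pos [659.9  77.2 111.3] rot [-3.1409e+00  5.0000e-04  1.6658e+00] F [-0.4 -0.5 -1.1] grip 74.8
(458, -129.3, 110, 1.5) -> [-18.64, -22.06, 0.13] 0.166
```

```bash
python3 -m creep '[[[-0.9,-1,0],0],[[-3,-3.4,0],0.03],[[-5.6,-6.6,0],0.06],[[-8.4,-10,0],0.09],[[-11.2,-13.3,0],0.12],[[-13.9,-16.5,0],0.15],[[-16.5,-19.5,0],0.166],[[-18.2,-21.5,0],0.166],[[-18.64,-22.06,0.1],0.166],[[-18.64,-22.06,0.1],0.166]]'
python3 -m creep '[[[0,0,0.5],0],[[0,0,1.5],0],[[0,0,2.5],0],[[0,0,3],0],[[0,0,3],0],[[0,0,3],0]]'
python3 -c "
from h import *
to((458,-129.3,30,1.5))"
```

```text
time_s: 24.68
tool_pos: [455.6, -131.2, 109.8]
ee_rot: [-3.137, 0.001, 1.496]
wrist_force: [0.5, 0.5, -0.6]
grip_width: 0.851
time_s: 25.18
tool_pos: [459.2, -127.8, 80.2]
ee_rot: [3.142, -0.001, 1.502]
wrist_force: [0.2, 0.1, 0.7]
grip_width: 0.846
t 25.18 pos [ 459.2 -127.8   80.2] rot [ 3.1415e+00 -7.0000e-04  1.5019e+00] F [0.2 0.1 0.7] grip 74.6
(458, -129.3, 30, 1.5) -> [-0.16, -0.11, 5.02] 0.002
```

```bash
python3 -m creep '[[[-0.08,-0.05,0.5],0],[[-0.08,-0.05,1.5],0],[[-0.08,-0.05,3],0],[[-0.08,-0.05,4.3],0],[[-0.08,-0.05,4.9],0],[[-0.08,-0.05,5.05],0],[[-0.08,-0.05,5.05],0]]'
python3 -m creep '[[[0,0,0],0],[[0,0,0],0],[[0,0,0],0],[[0,0,0],0],[[0,0,0],0],[[0,0,0],0],[[0,0,0],0]]' 3.8
python3 -m creep '[[[0,0,-0.3],0],[[0,0,-1],0],[[0,0,-2.5],0],[[0,0,-4.5],0],[[0,0,-6.5],0],[[0,0,-7.7],0],[[0,0,-8],0],[[0,0,-8],0],[[0,0,-8],0]]'
python3 -c "
from h import *
to((667.6,2.8,110,1.666))"
```

```text
time_s: 25.77
tool_pos: [457.9, -129.7, 30.0]
ee_rot: [-3.141, 0.0, 1.5]
wrist_force: [0.3, 0.4, 0.1]
grip_width: 0.851
time_s: 26.35
tool_pos: [458.1, -129.9, 30.4]
ee_rot: [3.141, 0.0, 1.5]
wrist_force: [0.4, 0.2, 3.8]
grip_width: 0.491
time_s: 27.1
tool_pos: [457.5, -130.0, 109.9]
ee_rot: [-3.141, 0.0, 1.5]
wrist_force: [-0.5, -0.3, -1.0]
grip_width: 0.486
t 27.1 pos [ 457.5 -130.   109.9] rot [-3.1412e+00  1.0000e-04  1.4996e+00] F [-0.5 -0.3 -1. ] grip 42.8
(667.6, 2.8, 110, 1.666) -> [14.74, 20.01, -0.01] -0.166
```

```bash
python3 -m creep '[[[0.8,0.9,0],0],[[2.4,3.2,0],-0.02],[[4.7,6.3,0],-0.05],[[7.2,9.7,0],-0.08],[[9.7,13.1,0],-0.11],[[12,16.2,0],-0.14],[[13.7,18.5,0],-0.16],[[14.5,19.7,0],-0.166],[[14.74,20.0,0],-0.166],[[14.74,20.0,0],-0.166]]'
python3 -m creep '[[[0,0,0.5],0],[[0,0,2],0],[[0,0,4],0],[[0,0,6],0],[[0,0,7],0],[[0,0,7.5],0],[[0,0,7.7],0],[[0,0,7.8],0],[[0,0,7.8],0],[[0,0,7.8],0]]'
python3 -c "
from h import *
to((667.6,2.8,28,1.666))"
```

```text
time_s: 27.93
tool_pos: [667.7, 4.8, 108.7]
ee_rot: [-3.14, -0.001, 1.667]
wrist_force: [0.3, -1.1, -0.8]
grip_width: 0.491
time_s: 28.77
tool_pos: [668.5, 3.1, 33.1]
ee_rot: [3.14, 0.0, 1.666]
wrist_force: [-1.0, -0.0, -0.1]
grip_width: 0.495
t 28.77 pos [668.5   3.1  33.1] rot [3.1399e+00 1.0000e-04 1.6656e+00] F [-1.  -0.  -0.1] grip 43.6
(667.6, 2.8, 28, 1.666) -> [-0.02, -0.09, 0.51] -0.0
```

```bash
python3 -m creep '[[[-0.02,-0.05,0.15],0],[[-0.02,-0.05,0.3],0],[[-0.02,-0.05,0.42],0],[[-0.02,-0.05,0.5],0],[[-0.02,-0.05,0.54],0],[[-0.02,-0.05,0.58],0],[[-0.02,-0.05,0.6],0],[[-0.02,-0.05,0.6],0]]'; python3 -m creep '[[[0,0,0.03],0],[[0,0,0.05],0],[[0,0,0.07],0],[[0,0,0.07],0],[[0,0,0.07],0]]'
```

```text
time_s: 29.43
tool_pos: [667.2, 2.8, 26.5]
ee_rot: [-3.141, 0.0, 1.666]
wrist_force: [-2.7, -0.8, 3.6]
grip_width: 0.49
time_s: 29.85
tool_pos: [667.2, 2.8, 26.5]
ee_rot: [3.142, 0.0, 1.666]
wrist_force: [-4.0, -0.0, 8.4]
grip_width: 0.488
```

```bash
python3 -m creep '[[[0,0,-0.08],0],[[0,0,-0.08],0],[[0,0,-0.08],0],[[0,0,-0.08],0],[[0,0,-0.08],0],[[0,0,-0.08],0]]' 7.5
python3 -m creep '[[[0,0,-0.5],0],[[0,0,-1.5],0],[[0,0,-3],0],[[0,0,-5],0],[[0,0,-8],0],[[0,0,-11],0],[[0,0,-14],0],[[0,0,-16],0],[[0,0,-16.5],0],[[0,0,-16.5],0]]'
python3 -m creep '[[[-1,-1,0],0],[[-3,-3,0],0],[[-6,-5.5,0],0],[[-9,-8,0],0],[[-12,-10.5,0],0],[[-15,-13,0],0],[[-18,-15.5,0],0],[[-21,-18,0],0],[[-23,-19.5,0],0],[[-23.5,-20,0],0]]'
python3 -m creep '[[[-1.5,0,0],0],[[-4.5,0,0],0],[[-7,0,0],0],[[-8.5,0,0],0],[[-9,0,0],0],[[-9,0,0],0],[[-9,0,0],0]]'
python3 - <<'E'
from h import *
a=grab('top','top9.png'); b=grab('scene','s9.png'); to()
g=cv2.cvtColor(a['image'],cv2.COLOR_RGB2GRAY)
for n,P in zip('blue green pink white'.split(),[(646.2,226.8),(653.3,152.1),(660.5,77.5),(667.6,2.8)]):
    w=np.round(proj(a,[(*P,52)])[0]).astype(int); u,v=w
    k,l,st,c=cv2.connectedComponentsWithStats((g[v-9:v+10,u-9:u+10]<60).astype(np.uint8))
    i=min(range(1,k),key=lambda i:np.hypot(*(c[i]-9))); p=c[i]+w-9
    print(n,st[i][4],np.round(ray(a,p,52)[:2]-P,1))
A=cv2.resize(a['image'][100:225,60:360],(780,325)); B=cv2.resize(b['image'][260:480,160:440],(350,275)); C=cv2.resize(b['image'],(366,275))
o=np.vstack([A,np.hstack([B,C,np.zeros((275,780-716,3),np.uint8)])]); cv2.imwrite('pics/fin.png',o[:,:,::-1])
E
```

```text
time_s: 30.35
tool_pos: [667.3, 2.9, 26.0]
ee_rot: [-3.141, -0.0, 1.666]
wrist_force: [0.4, -0.7, -0.6]
grip_width: 0.848
time_s: 31.18
tool_pos: [668.6, 3.1, 194.3]
ee_rot: [3.137, 0.0, 1.666]
wrist_force: [1.0, -0.3, -0.5]
grip_width: 0.852
time_s: 32.02
tool_pos: [485.6, -255.5, 189.5]
ee_rot: [-3.135, 0.002, 1.658]
wrist_force: [0.1, -0.7, -0.5]
grip_width: 0.855
time_s: 32.6
tool_pos: [499.3, -337.6, 190.7]
ee_rot: [-3.141, -0.002, 1.668]
wrist_force: [0.2, 0.4, 0.1]
grip_width: 0.852
t 32.7 pos [ 499.4 -337.4  191.1] rot [-3.1415e+00 -1.5000e-03  1.6688e+00] F [-0.7 -0.2  0.1] grip 75.4
blue 57 [0.9 0.1]
green 51 [0.2 1.8]
pink 48 [0.6 1.2]
white 50 [0.6 1.1]
```

View pics/fin.png

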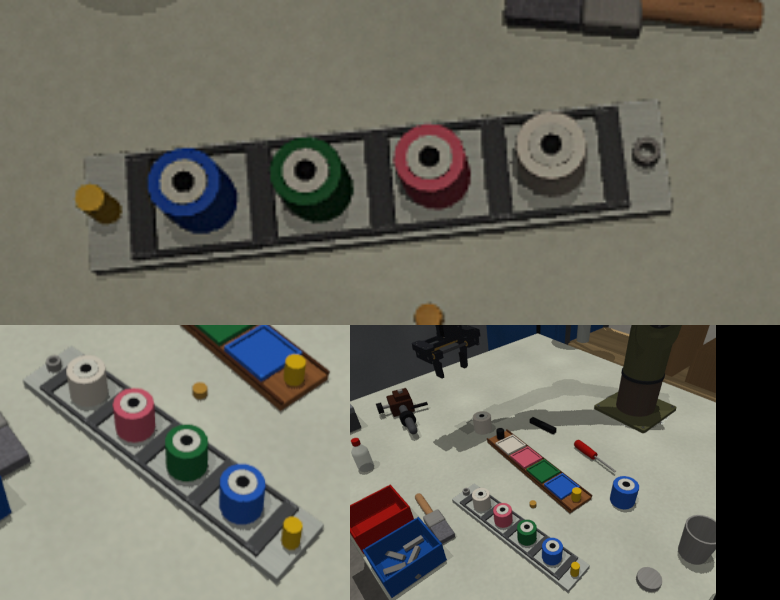

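All four wheels stand upright in their pockets in the order blue, green, pink, white, counted from the yellow post. They are within 2 mm of centre and the arm is clear, so I'm handing in.

```bash
python3 -m creep '[[[0,0,0],0],[[0,0,0],0],[[0,0,0],0]]'; python3 -c "
from h import *
print(close_job())"
```

```text
time_s: 32.95
tool_pos: [499.2, -339.0, 191.4]
ee_rot: [3.142, -0.0, 1.667]
wrist_force: [0.1, 0.3, -0.6]
grip_width: 0.854
the job is handed in; nothing more can be done
None
```

I moved the four small wheels into the machine rack in the order blue, green, pink, white, counted from the yellow post. Each was lowered slowly until it touched the pocket floor at under 10 N, then released. The job took about 33 s of the 83 s allowed.

In the last pictures all four stand upright and flat in their own pockets, within about 2 mm of the centres. The larger blue and white wheels were not touched, and the arm is well clear. No check failed; the two cameras differed by 1–2 mm on the wheel positions, which is within the calibration.

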